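# Hold a label roll against a sprung fence

### The arm

A 6-joint arm with a two-finger parallel gripper is mounted at the origin on the work surface. World frame = base frame: x ahead of the robot, y to its left, z up, the work surface at z = 0. Lengths are in m, angles in degrees, forces in N, time in s.
With the tool pointing down it reaches from about 0.4 to 0.825 m from the base axis. Payload 7 kg.
Tool frame: the origin (TCP) lies midway between the tips of the shut fingers; the grasp point (between the pads) lies 19 mm behind it; z points along the fingers, y is the direction in which the jaws open and shut (so a half turn about z gives the same grasp; the last joint's range is limited). The gripper opens to 88 mm and grips with 3 to 60 N. Pads are 19 mm wide; open, the fingers measure 130 mm over their backs; the gripper's body (78 mm by 193 mm) begins 47 mm behind the grasp point.
Start: joints at [84.288, 20.546, 0.682, 0, -70.136, -16.507], TCP at [0.255, 0.625, 0.227] pointing down, gripper open.
Joint ranges: [-176.03, 176.03], [-82.01, 121.73], [-58.28, 71.71], [-173.87, 95.51], [-174.79, -0.11], [-173.66, 173.66]. Speed limits (degrees/s): [136.94, 136.94, 172.46, 180, 180, 180].

### API

Orientations are given as [roll, pitch, yaw] about the fixed x, y, z axes, in that order (R = Rz(yaw) Ry(pitch) Rx(roll)).
In Python, from plant import ctrl, snapshot gives the robot as it stands.
- The arm moves only by the shell command python3 -m pendant 'ROWS'. ROWS is JSON, a list of rows, each a list of 7 numbers: the shift along the tool's x, y, z in m, then the turn, a rotation vector about the tool's x, y, z in rad, then the opening, from -1 (shut) to 1 (fully open), so that 0 is half open. In form: [[x, y, z, ax, ay, az, jaw], ...]. A call has 1 to 12 rows; each row is the pose to reach, as a shift and turn from the pose commanded when the call began, along the tool's axes at that moment; what a row does not reach only later rows make up. A row lasts 1/8 s, in which the tool goes at most 62.5 mm and 10.7 degrees, less where a joint would pass 70% of its speed; a pose out of reach is approached as far as the arm can. A call with a gripper value outside its range is refused whole. The fingers move at their own pace and stop on an object; the grip force is fixed at half the most. Time passes only in rows, so rows that repeat a pose let the fingers close. It gives the time, the measured TCP pose, the force and the opening at its end, in the units of the state.
- ctrl.get_obs(): the state, without advancing time (a new reading comes with each control period).
- snapshot(name): name is "scene" or "top" or "wrist"; returns a dict with "image" (384x512x3 uint8, blue, green, red), "mtx" (3x3 intrinsics, pixels), "eye" and "attitude" of the camera in the world; the wrist camera has in their place "tool_from_camera" (4x4, takes a point from camera to tool coordinates, whose origin is the TCP and whose axes are the flange's). Camera axes: x right, y up, looking along -z (the intrinsics and any distortion apply to the point x, -y, -z); pixel columns grow to the right and rows downward; lengths in m; the calibration is good to about 2 mm. A picture is of the moment at which its call begins: read the wrist's pose just before it. There is no depth.
- ctrl.close_job(): hands the job in, once; it reports no verdict.
The state is a dict: "clock": time; "joint_pos": joint angles; "qvel": joint speeds; "tau": joint torques, N m; "tool_pos": TCP position; "orientation": TCP orientation; "force": force on the tool from outside, world axes, zero at the start; "moment": the same for the moment, N m; "opening": finger opening in m.
Only numpy, scipy, OpenCV 4.12 (cv2) and the standard library are available. Lean on these libraries where they do the work, as an engineer would, in place of code of your own. Each camera call takes 0.05 s, during which the arm holds its last target.

### The job

Lift the wide label roll up off its post, stand it upright on the aluminium feed deck and push it into the V of the sprung fence, so that a colleague can screw on the keeper plate behind it. Press steadily until the fence's front plate is level with the two index studs, half-way along its travel, never ramming the fence against its stop; keep that push for two seconds and finish while still gripping and pressing the roll. Leave the other things where they are.

Things in the scene. Friction and masses are not known exactly. Their poses are not given: they have to be found in the camera images.
- wide_roll: the wide white paper label roll, standing on a post with its axis upright: outer diameter 56 mm, height 50 mm, brown card core with a 26 mm bore right through; 0.09 to 0.18 kg. Origin at the centre of its underside, z along its axis, up. The narrow roll on the other post is only 26 mm high.
- stand_a_tip (a point): top end of the post that carries the wide roll: upright steel post 14 mm in diameter, fixed on a round base 84 mm in diameter and 10 mm thick that stands on the table; this point is 71 mm above the table, so the post stands 11 mm out of the roll, which rests on the base
- deck: feed deck, fixed to the table: aluminium plate 190 (x) by 120 (y) by 12 mm thick, bare on its -x half. Origin at the centre of its underside; its +x is the pressing direction, to the sprung fence and grey spring housing (x 67 to 93 mm, 51 mm high). Steel index studs (6 mm thick, 8 tall) at x = 30, y = +-52 mm; brass bosses (10 mm thick, 10 tall) at x = -82, y = +-42 mm.
- fence_v (a point): middle of the bottom line of the sprung steel fence's V (13.5 to 49.5 mm above the table); moves with it. The V opens to the deck's -x: flat cheeks at 20 degrees to the deck's y, reaching 27 mm either side; a 56 mm roll touching both has its axis 29.8 mm from this line. The front plate behind (86 mm wide, 10 thick, 36 tall) has its face in the plane of this line, deck x = 17.8 mm at rest.
- fence (a joint): how far the sprung fence has been pushed back along the deck's +x, in m: 0 at rest, stop at 0.024; it springs back by itself. The push it takes is 2 N at the start of its travel plus 0.5 N per mm: 8 N at 0.012, where the front plate's face is level with the centres of the index studs; 14 N at the stop.
- narrow_roll: bystander on the other post (same kind of post): label roll 56 mm in diameter, only 26 mm high. Origin at the centre of its underside.
- empty_core: bystander: empty upright card core, 33 mm in diameter, 50 mm high. Origin at the centre of its underside.
- screwdriver: bystander: screwdriver lying on the table, about 0.2 m long.
- gel_bottle: bystander: clear bottle, 56 mm in diameter, 140 mm high. Origin at the centre of its underside.
- keeper: bystander: T-shaped aluminium keeper plate lying on the table: crossbar 110 (y) by 18 mm, 6 mm thick, tongue 36 mm wide reaching to x = 53 mm with a 30 mm tall lip at its end. Origin under the centre of the crossbar.
- mug: bystander: white mug, 76 mm in diameter, 90 mm high. Origin at the centre of its underside.
There are look-alikes about, which are no part of the job. What is shaped like the wide_roll but orange or red is not meant.

How it is judged:
By the outcome, as a careful person would: the job done as asked, in the order asked, and still so for the second after the job is handed in, while the arm keeps its last pose, push and grip.
It also fails if it takes over 48 s, if anything falls off the work surface, if the arm or the gripper's body presses on something with over 40 N, if the wrist force passes 120 N, or if a joint passes its speed limit or range.

## Working session

There is one attempt and no reset: what is moved stays moved. The work goes in short steps, Python scripts to look and compute and a shell command to move; the robot and the scene stay as the last step left them, time stands still between calls to the robot, and variables do not carry over. Pictures are saved under pics/ and viewed, and the job is handed in when it is done.

```bash
ls; mkdir -p pics
python3 - <<'E'
from plant import ctrl,snapshot
import cv2,numpy as np
print(ctrl.get_obs())
for n in("scene","top","wrist"):
    s=snapshot(n);cv2.imwrite(f"pics/{n}0.png",s["image"])
    print(n,{k:np.round(v,4).tolist() for k,v in s.items() if k!="image" and not isinstance(v,str)})
E
```

```text
pics
{'clock': 0.0, 'joint_pos': array([ 8.42877363e+01,  2.05896125e+01,  6.32092180e-01, -2.14446602e-02,
       -7.01371824e+01, -1.65087259e+01]), 'qvel': array([ 0.12812169,  0.08174267, -0.06254127, -0.00791694,  0.00204888,
        0.01130983]), 'tau': array([-4.30179380e-04, -5.82731795e+01,  2.93040276e+01,  6.99705765e+00,
        6.80319834e-03, -1.55247690e-04]), 'tool_pos': array([0.25508052, 0.62438709, 0.22562634]), 'orientation': array([ 1.79903472e+02, -7.58530830e-03, -2.22282861e+01]), 'force': array([ 0.84430048, -0.10622862,  0.17610042]), 'moment': array([-0.04203121,  0.01679625, -0.03418749]), 'opening': 0.08728890386549731}
scene {'mtx': [[393.8615, 0.0, 263.2678], [0.0, 393.8615, 192.177], [0.0, 0.0, 1.0]], 'eye': [1.0564, -0.4071, 0.6054], 'attitude': [51.9122, 0.4333, 44.9635]}
top {'mtx': [[465.4095, 0.0, 252.1561], [0.0, 465.4095, 190.6087], [0.0, 0.0, 1.0]], 'eye': [0.471, 0.0836, 1.0628], 'attitude': [5.8433, 0.3002, -89.7945]}
wrist {'mtx': [[340.9952, 0.0, 258.9341], [0.0, 340.9952, 187.2304], [0.0, 0.0, 1.0]], 'tool_from_camera': [[-0.0001, 0.9683, 0.2497, 0.0666], [1.0, -0.0001, 0.0007, 0.0006], [0.0007, 0.2497, -0.9683, -0.1593], [0.0, 0.0, 0.0, 1.0]]}
```

View pics/top0.png

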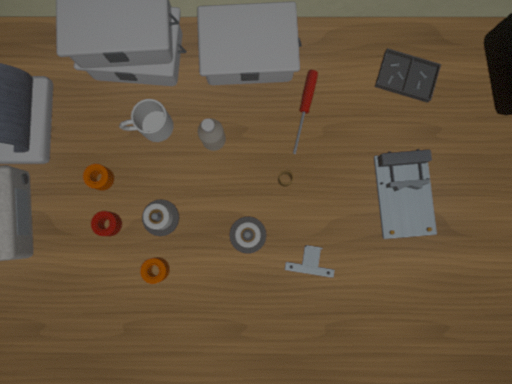

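View pics/scene0.png

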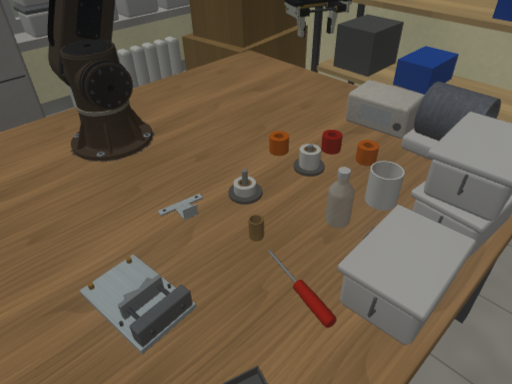

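View pics/wrist0.png

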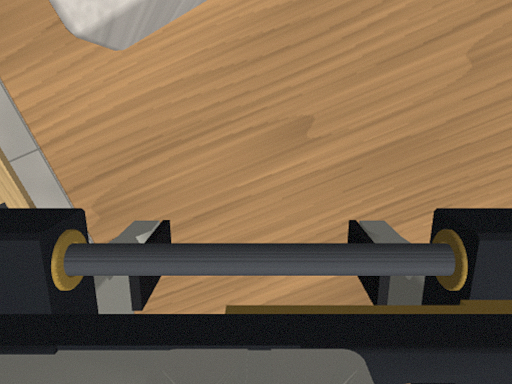

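Top view: the wide roll is at about (157,216), the narrow one at (247,235) and the deck at about (405,195), with its fence towards the top of the image. I'll enlarge these.

```bash
cat > h.py <<'E'
import numpy as np,cv2
from scipy.spatial.transform import Rotation as R
from plant import ctrl,snapshot
def cam(s,o=None):
    if "eye" in s: return np.array(s["eye"]),R.from_euler('xyz',s["attitude"],degrees=True).as_matrix()
    T=np.array(s["tool_from_camera"]);Rt=R.from_euler('xyz',o["orientation"],degrees=True).as_matrix()
    return Rt@T[:3,3]+o["tool_pos"],Rt@T[:3,:3]
def px2w(s,u,v,z,o=None):
    e,A=cam(s,o);K=s["mtx"];d=A@np.array([(u-K[0,2])/K[0,0],-(v-K[1,2])/K[1,1],-1]);return e+d*(z-e[2])/d[2]
def w2px(s,p,o=None):
    e,A=cam(s,o);K=s["mtx"];c=A.T@(np.asarray(p)-e);return np.array([K[0,2]+K[0,0]*c[0]/-c[2],K[1,2]-K[1,1]*c[1]/-c[2]])
def crop(s,f,u,v,w,h,k):
    im=s["image"][v:v+h,u:u+w];cv2.imwrite(f,cv2.resize(im,None,fx=k,fy=k,interpolation=cv2.INTER_CUBIC))
E
python3 - <<'E'
from h import *
s=snapshot("top")
print(s.keys())
crop(s,"pics/c1.png",130,190,60,50,12);crop(s,"pics/c2.png",365,140,80,104,5.7)
t=snapshot("scene");crop(t,"pics/c3.png",280,130,60,50,12);crop(t,"pics/c4.png",70,245,140,105,5.7)
E
```

```text
dict_keys(['image', 'mtx', 'eye', 'attitude'])
```

View pics/c1.png

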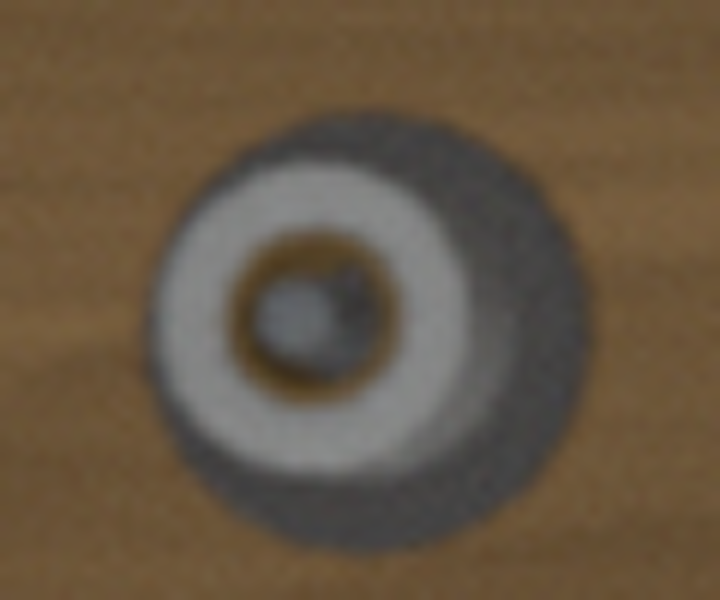

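View pics/c2.png

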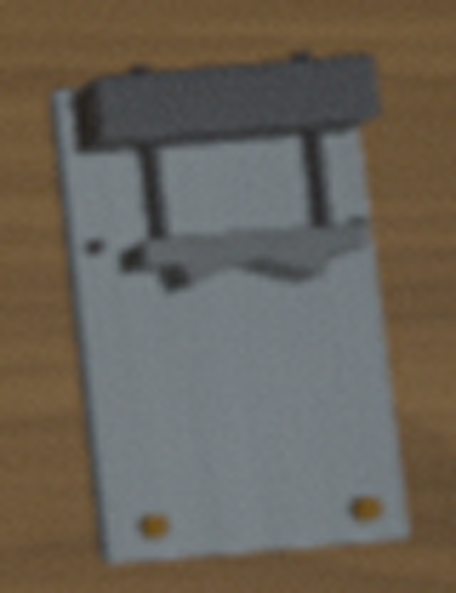

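View pics/c3.png

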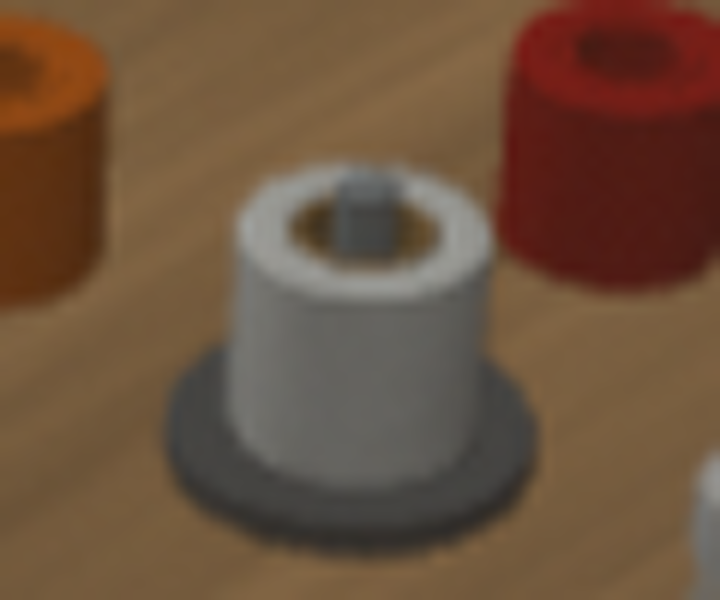

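View pics/c4.png

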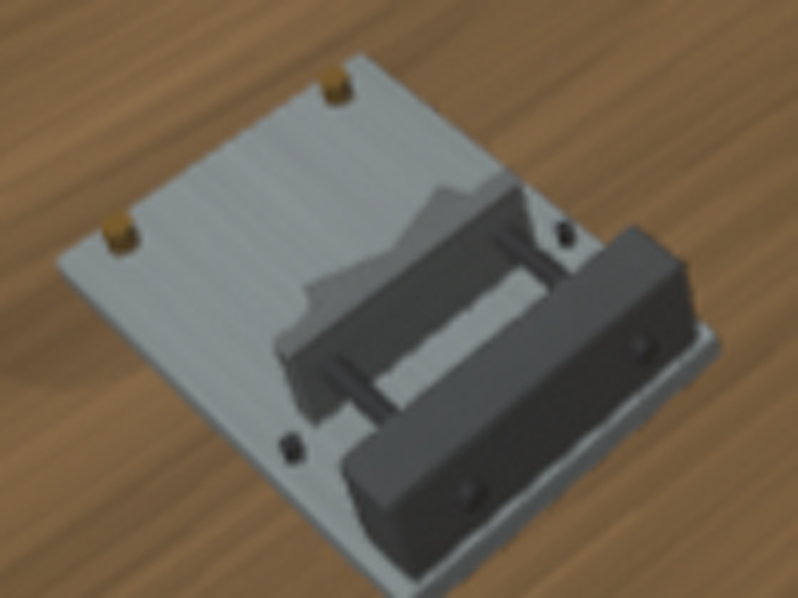

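Run:
```python
from h import *
s=snapshot("top");t=snapshot("scene")
f=lambda x,y,u,v,k:(u+(x+.5)/k-.5,v+(y+.5)/k-.5)
c1=lambda x,y:f(x,y,130,190,12)
c2=lambda x,y:f(x,y,365,140,5.7)
c3=lambda x,y:f(x,y,280,130,12)
c4=lambda x,y:f(x,y,70,245,5.7)
np.set_printoptions(precision=4,suppress=True)
print("roll top",px2w(s,*c1(313,318),.06),px2w(s,*c1(368,330),.01),"tip",px2w(s,*c1(297,315),.071))
print("scene roll",px2w(t,*c3(365,232),.06),"tip",px2w(t,*c3(370,182),.071))
L=np.array([[-.082,.042],[-.082,-.042],[.03,.052],[.03,-.052],[-.095,.06],[-.095,-.06]])
top=[px2w(s,*c2(153,523),.022),px2w(s,*c2(368,507),.022),px2w(s,*c2(94,246),.02),px2w(s,*c2(357,223),.02),px2w(s,*c2(105,560),.012),px2w(s,*c2(410,538),.012)]
sc=[px2w(t,*c4(336,76),.022),px2w(t,*c4(120,222),.022),px2w(t,*c4(567,228),.02),px2w(t,*c4(292,440),.02),px2w(t,*c4(362,55),.012),px2w(t,*c4(58,262),.012)]
# scene order: guess
for name,P in (("top",top),("sc",sc)):
  for sw in (0,1):
    P=np.array(P)[:,:2]; Q=P[[1,0,3,2,5,4]] if sw else P
    a=L-L.mean(0);b=Q-Q.mean(0)
    U,S,Vt=np.linalg.svd(a.T@b); D=np.diag([1,np.linalg.det(Vt.T@U.T)]);Rm=Vt.T@D@U.T
    o=Q.mean(0)-Rm@L.mean(0)
    print(name,sw,"origin",o,"yaw",np.degrees(np.arctan2(Rm[1,0],Rm[0,0])),"\n",(Q-(L@Rm.T+o))*1000)
```

```text
roll top [0.5179 0.2972 0.06  ] [0.518  0.2974 0.01  ] tip [0.5179 0.2977 0.071 ]
scene roll [0.5193 0.297  0.06  ] tip [0.5179 0.2993 0.071 ]
top 0 origin [ 0.5719 -0.2558] yaw 4.93259438737801 
 [[ 0.7759  0.3139]
 [ 0.0706  0.0396]
 [-0.9075  0.4931]
 [-0.3841  0.0428]
 [ 0.8589 -0.177 ]
 [-0.4139 -0.7124]]
top 1 origin [ 0.5716 -0.2526] yaw 8.70973418893208 
 [[   9.7836  -81.1609]
 [  -9.4537   85.8337]
 [  12.5798 -108.3351]
 [ -12.6345   98.5307]
 [  13.4708 -116.7878]
 [ -13.746   121.9194]]
sc 0 origin [ 0.5717 -0.2556] yaw 4.951448154875068 
 [[-0.786   0.1543]
 [-1.1755  1.1983]
 [-0.055  -0.1015]
 [-1.1989  0.2702]
 [ 1.5566 -1.7021]
 [ 1.6587  0.1808]]
sc 1 origin [ 0.5715 -0.2536] yaw 7.203392158295407 
 [[   7.5787  -81.0238]
 [  -9.8149   84.9557]
 [  10.1384 -106.2127]
 [ -10.7348  100.2067]
 [  14.1695 -117.324 ]
 [ -11.337   119.3982]]
```

```bash
python3 -m pendant '[[0.04,0.022,0.01,0,0,-0.05,1],[0.09,0.05,0.02,0,0,-0.11,1],[0.14,0.078,0.03,0,0,-0.17,1],[0.19,0.105,0.04,0,0,-0.23,1],[0.24,0.133,0.05,0,0,-0.29,1],[0.29,0.161,0.06,0,0,-0.35,1],[0.33,0.183,0.07,0,0,-0.41,1],[0.355,0.197,0.077,0,0,-0.45,1],[0.3674,0.2039,0.077,0,0,-0.474,1],[0.3674,0.2039,0.077,0,0,-0.474,1],[0.3674,0.2039,0.077,0,0,-0.474,1]]'
python3 - <<'E'
from h import *
o=ctrl.get_obs();s=snapshot("wrist");cv2.imwrite("pics/w1.png",s["image"])
print(o["tool_pos"],o["orientation"],o["joint_pos"],w2px(s,[.518,.2973,.06],o),w2px(s,[.518,.2973,.071],o))
E
```

```text
clock: 1.72
tool_pos: [0.5181, 0.2975, 0.1497]
orientation: [-180.0, -0.0, 4.9]
force: [0.7, -1.0, -0.0]
opening: 0.0877
[0.51814481 0.29747137 0.14967189] [-1.79986322e+02 -7.93248661e-03  4.91334751e+00] [ 4.85823853e+01  1.67627613e+01 -1.54470538e+01 -5.22091028e-03
 -5.77750025e+01  4.63337466e+01] [258.82078475 190.27363357] [258.80138674 194.1901146 ]
```

View pics/w1.png

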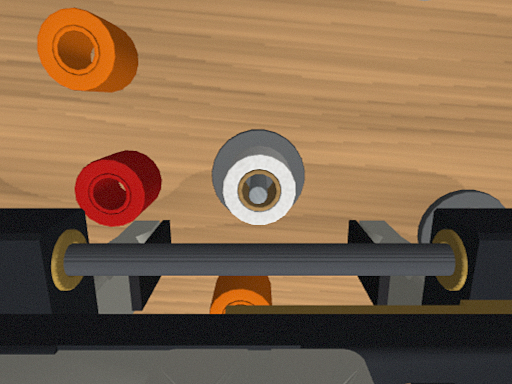

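The wrist view shows the roll's top centre at about (259,189), against a predicted (258.8,190.3), so it is well aligned. Going down and gripping.

```bash
python3 -m pendant '[[0,0,0.02,0,0,0,1],[0,0,0.045,0,0,0,1],[0,0,0.07,0,0,0,1],[0,0,0.095,0,0,0,1],[0,0,0.115,0,0,0,1],[0,0,0.127,0,0,0,1],[0,0,0.132,0,0,0,1],[0,0,0.132,0,0,0,1]]'
python3 -m pendant '[[0,0,0,0,0,0,-0.2],[0,0,0,0,0,0,-1],[0,0,0,0,0,0,-1],[0,0,0,0,0,0,-1],[0,0,0,0,0,0,-1],[0,0,0,0,0,0,-1],[0,0,0,0,0,0,-1]]'
```

```text
clock: 2.78
tool_pos: [0.5183, 0.2975, 0.0178]
orientation: [-180.0, -0.0, 5.0]
force: [-0.2, 0.4, 0.3]
opening: 0.0881
clock: 3.65
tool_pos: [0.5184, 0.2972, 0.0178]
orientation: [-180.0, -0.0, 4.9]
force: [-0.8, -0.4, 3.6]
opening: 0.0561
```

Gripped at 56 mm. Lifting straight up by 130 mm.

```bash
python3 -m pendant '[[0,0,-0.005,0,0,0,-1],[0,0,-0.015,0,0,0,-1],[0,0,-0.03,0,0,0,-1],[0,0,-0.05,0,0,0,-1],[0,0,-0.075,0,0,0,-1],[0,0,-0.1,0,0,0,-1],[0,0,-0.12,0,0,0,-1],[0,0,-0.13,0,0,0,-1],[0,0,-0.13,0,0,0,-1],[0,0,-0.13,0,0,0,-1]]'
python3 - <<'E'
from h import *
o=ctrl.get_obs();s=snapshot("wrist");cv2.imwrite("pics/w2.png",s["image"]);t=snapshot("scene");cv2.imwrite("pics/s2.png",t["image"])
print(o["tool_pos"],o["orientation"],o["force"])
# target roll axis at deck x=-0.040
a=np.radians(4.94);d=np.array([.5718,-.2557])+(-.04)*np.array([np.cos(a),np.sin(a)])
D=d-o["tool_pos"][:2];print(d,"tool dx,dy",D@[np.cos(a),np.sin(a)],D@[np.sin(a),-np.cos(a)])
E
```

```text
clock: 4.9
tool_pos: [0.5178, 0.2968, 0.1468]
orientation: [180.0, 0.1, 4.9]
force: [-0.9, 0.3, -1.0]
opening: 0.0564
[0.51783043 0.29681058 0.14679257] [1.79964882e+02 6.19849253e-02 4.92406929e+00] [-0.88346416  0.34274861 -1.02085548]
[ 0.53194858 -0.2591445 ] tool dx,dy -0.03380896676361425 0.555105693181699
```

View pics/w2.png

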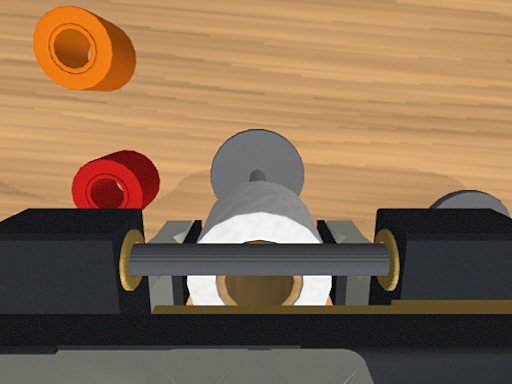

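View pics/s2.png

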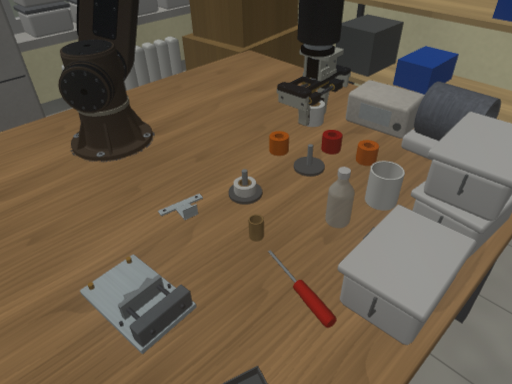

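The roll is clear of its post. The wrist view shows it between the pads, with the post bare at (258,175). Carrying it across to above the deck.

```bash
python3 -m pendant '[[-0.001,0.015,0,0,0,0,-1],[-0.003,0.045,0,0,0,0,-1],[-0.005,0.085,0,0,0,0,-1],[-0.008,0.13,0,0,0,0,-1],[-0.010,0.175,0,0,0,0,-1],[-0.013,0.22,0,0,0,0,-1],[-0.016,0.265,0,0,0,0,-1],[-0.019,0.31,0,0,0,0,-1],[-0.022,0.355,0,0,0,0,-1],[-0.024,0.40,0,0,0,0,-1],[-0.027,0.44,0,0,0,0,-1],[-0.029,0.475,0,0,0,0,-1]]'
python3 -m pendant '[[-0.002,0.03,0,0,0,0,-1],[-0.003,0.055,0,0,0,0,-1],[-0.004,0.07,0,0,0,0,-1],[-0.005,0.08,0,0,0,0,-1],[-0.005,0.08,0,0,0,0,-1],[-0.005,0.08,0,0,0,0,-1],[-0.005,0.08,0,0,0,0,-1]]'
python3 - <<'E'
from h import *
o=ctrl.get_obs();s=snapshot("wrist");cv2.imwrite("pics/w3.png",s["image"]);t=snapshot("scene");crop(t,"pics/s3.png",40,150,240,200,3)
print(o)
a=np.radians(4.94);D=o["tool_pos"][:2]-np.array([.5718,-.2557]);print("deck xy",D@[np.cos(a),np.sin(a)],D@[-np.sin(a),np.cos(a)])
E
```

```text
clock: 6.5
tool_pos: [0.5293, -0.1806, 0.1473]
orientation: [-180.0, 0.0, 4.9]
force: [-0.0, -0.3, -1.2]
opening: 0.0561
clock: 7.38
tool_pos: [0.5323, -0.2581, 0.1477]
orientation: [-180.0, -0.0, 5.0]
force: [0.7, -0.2, -1.2]
opening: 0.0561
{'clock': 7.375, 'joint_pos': array([-6.94784604e+00,  1.63518622e+01, -1.63297755e+01, -6.28225160e-03,
       -5.73065278e+01,  1.01940506e+02]), 'qvel': array([-0.05017682,  0.07012457,  0.13552794,  0.0143743 , -0.02339518,
        0.24617212]), 'tau': array([-1.43061737e-01, -5.01017153e+01,  2.67643511e+01,  6.34594560e+00,
        6.76957006e-02, -4.20028649e-03]), 'tool_pos': array([ 0.53233639, -0.2580546 ,  0.14767673]), 'orientation': array([-1.79997275e+02, -1.26722768e-02,  4.98926733e+00]), 'force': array([ 0.70364077, -0.21874026, -1.22109367]), 'moment': array([-0.04119135, -0.05886451, -0.00988386]), 'opening': 0.05607175910703468}
deck xy -0.03951977849618289 0.0010524533037672846
```

View pics/w3.png

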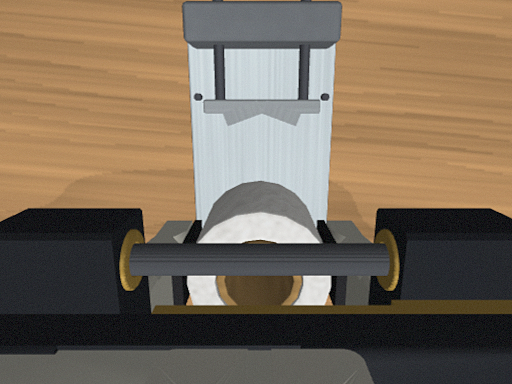

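View pics/s3.png

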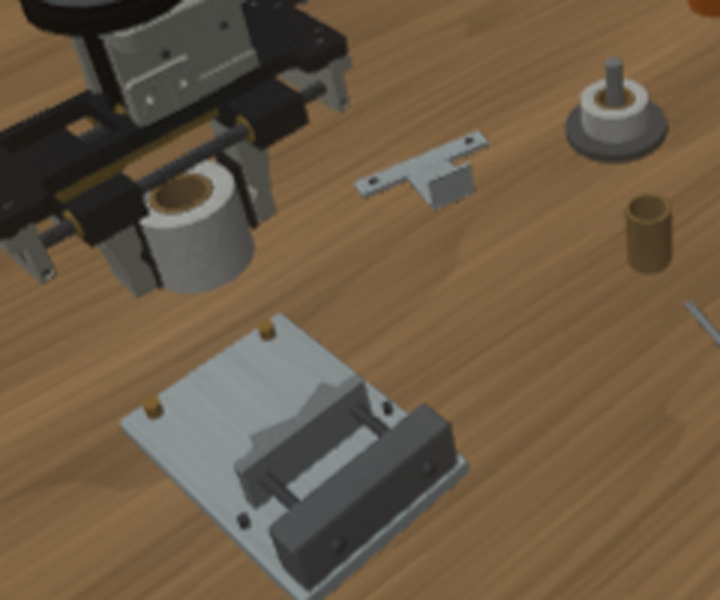

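Run:
```python
from h import *
o=ctrl.get_obs();s=snapshot("wrist");crop(s,"pics/w3c.png",180,70,170,80,4.5)
a=np.radians(4.94)
for n,u,v,z in(("studL",198.3,97,.02),("studR",324.8,97,.02)):
    D=px2w(s,u,v,z,o)[:2]-np.array([.5718,-.2557]);print(n,D@[np.cos(a),np.sin(a)],D@[-np.sin(a),np.cos(a)])
```

```text
studL 0.028634865061048505 0.05002794474839417
studR 0.02869577384245862 -0.052894016850273715
```

View pics/w3c.png

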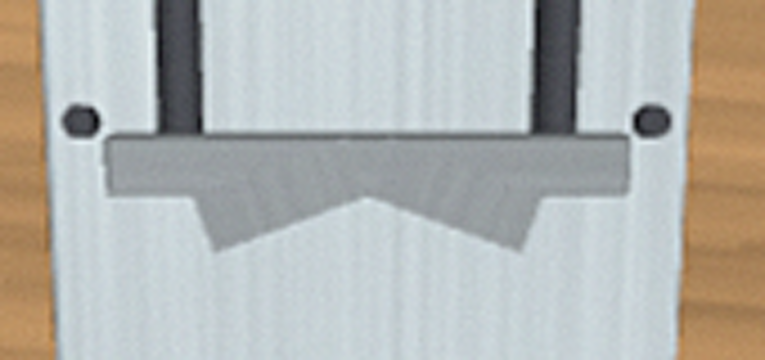

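```bash
python3 -m pendant '[[0,0.0018,0.015,0,0,0,-1],[0,0.0018,0.035,0,0,0,-1],[0,0.0018,0.06,0,0,0,-1],[0,0.0018,0.085,0,0,0,-1],[0,0.0018,0.105,0,0,0,-1],[0,0.0018,0.117,0,0,0,-1],[0,0.0018,0.122,0,0,0,-1],[0,0.0018,0.124,0,0,0,-1],[0,0.0018,0.124,0,0,0,-1]]'
python3 -m pendant '[[0,0,0.001,0,0,0,-1],[0,0,0.002,0,0,0,-1],[0,0,0.003,0,0,0,-1],[0,0,0.0035,0,0,0,-1],[0,0,0.0035,0,0,0,-1]]'
```

```text
clock: 8.65
tool_pos: [0.5327, -0.2606, 0.0241]
orientation: [180.0, -0.0, 4.9]
force: [-0.8, 0.7, -0.9]
opening: 0.0564
clock: 9.28
tool_pos: [0.5323, -0.2605, 0.02]
orientation: [-180.0, 0.0, 4.9]
force: [0.5, -0.4, -0.9]
opening: 0.0562
```

```bash
python3 -m pendant '[[0,0,0.0005,0,0,0,-1],[0,0,0.0005,0,0,0,-1],[0,0,0.0005,0,0,0,-1]]'; python3 -m pendant '[[0,0,0.0005,0,0,0,-1],[0,0,0.0005,0,0,0,-1],[0,0,0.0005,0,0,0,-1]]'
python3 - <<'E'
from h import *
s=snapshot("scene");crop(s,"pics/s4.png",50,210,170,140,4.5)
E
```

```text
clock: 9.65
tool_pos: [0.5324, -0.2605, 0.0198]
orientation: [180.0, -0.0, 4.9]
force: [-0.2, 1.6, 2.7]
opening: 0.056
clock: 10.02
tool_pos: [0.5324, -0.2605, 0.0198]
orientation: [180.0, -0.0, 5.0]
force: [-2.9, 1.9, 8.7]
opening: 0.0563
```

View pics/s4.png

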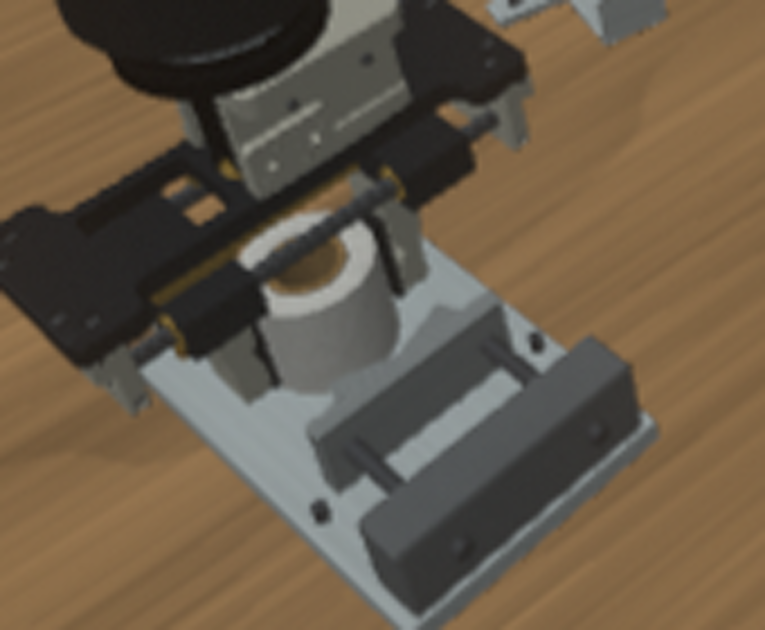

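The roll stands on the deck: contact at TCP z = 19.8 mm, about 9 N down. I'll ease off slightly, then slide it towards the V.

```bash
python3 -m pendant '[[0,0,-0.0004,0,0,0,-1],[0.003,0,-0.0004,0,0,0,-1],[0.007,0,-0.0004,0,0,0,-1],[0.011,0,-0.0004,0,0,0,-1],[0.015,0,-0.0004,0,0,0,-1],[0.019,0,-0.0004,0,0,0,-1],[0.022,0,-0.0004,0,0,0,-1],[0.024,0,-0.0004,0,0,0,-1],[0.024,0,-0.0004,0,0,0,-1]]'; python3 -m pendant '[[0.001,0,0,0,0,0,-1],[0.002,0,0,0,0,0,-1],[0.003,0,0,0,0,0,-1],[0.004,0,0,0,0,0,-1],[0.005,0,0,0,0,0,-1],[0.006,0,0,0,0,0,-1],[0.006,0,0,0,0,0,-1]]'
python3 - <<'E'
from h import *
o=ctrl.get_obs();s=snapshot("wrist");crop(s,"pics/w5.png",170,0,180,140,4.4)
a=np.radians(4.94);D=o["tool_pos"][:2]-np.array([.5718,-.2557]);print("deck xy",D@[np.cos(a),np.sin(a)],D@[-np.sin(a),np.cos(a)],o["force"])
E
```

```text
clock: 11.2
tool_pos: [0.554, -0.2589, 0.0198]
orientation: [-180.0, 0.2, 4.9]
force: [-9.4, -0.8, 12.2]
opening: 0.0563
clock: 12.08
tool_pos: [0.5586, -0.2585, 0.0198]
orientation: [-180.0, 0.4, 4.9]
force: [-13.0, -1.6, 15.4]
opening: 0.0563
deck xy -0.0133963544695883 -0.001622603026900324 [-13.01030668  -1.60175453  15.37264937]
```

View pics/w5.png

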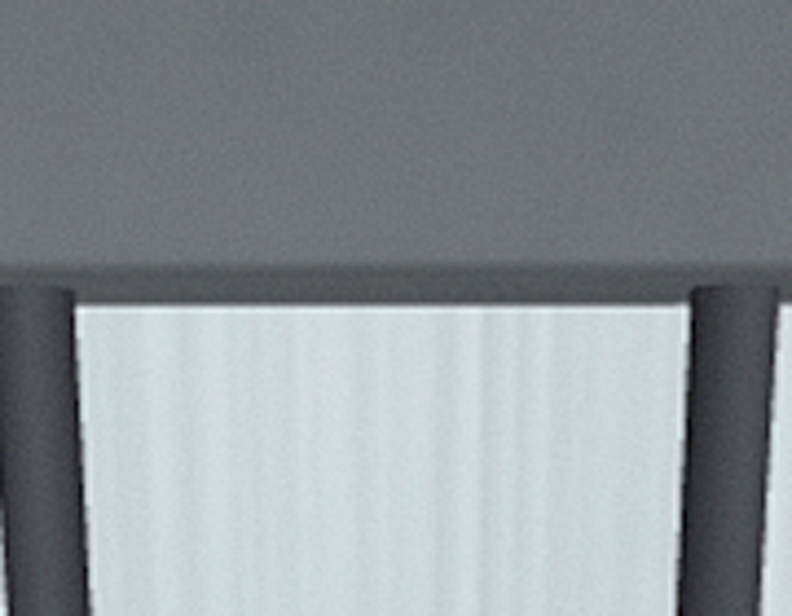

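Downward force has built up to 15 N, and friction adds drag on top. I'll raise slightly to relieve it before going on.

```bash
python3 -m pendant '[[0,0,-0.0005,0,0,0,-1],[0,0,-0.0008,0,0,0,-1],[0,0,-0.0008,0,0,0,-1],[0,0,-0.0008,0,0,0,-1]]'
python3 - <<'E'
from h import *
o=ctrl.get_obs();
a=np.radians(4.94);D=o["tool_pos"][:2]-np.array([.5718,-.2557]);print("deck xy",D@[np.cos(a),np.sin(a)],D@[-np.sin(a),np.cos(a)],o["force"],o["orientation"],o["tool_pos"])
E
```

```text
clock: 12.62
tool_pos: [0.5598, -0.2583, 0.0199]
orientation: [-180.0, 0.2, 4.9]
force: [-6.8, -1.6, 5.8]
opening: 0.0563
deck xy -0.012168117526280548 -0.0015137144188209196 [-6.76518653 -1.55087879  5.76692776] [-179.96450091    0.23934191    4.89580416] [ 0.55980743 -0.25825592  0.01987393]
```

```bash
python3 -m pendant '[[0,0,-0.0004,0,0,0,-1],[0,0,-0.0004,0,0,0,-1],[0,0,-0.0004,0,0,0,-1],[0.001,0,-0.0004,0,0,0,-1],[0.002,0,-0.0004,0,0,0,-1],[0.003,0,-0.0004,0,0,0,-1],[0.004,0,-0.0004,0,0,0,-1],[0.005,0,-0.0004,0,0,0,-1],[0.005,0,-0.0004,0,0,0,-1],[0.005,0,-0.0004,0,0,0,-1]]'
python3 - <<'E'
from h import *
o=ctrl.get_obs();
a=np.radians(4.94);D=o["tool_pos"][:2]-np.array([.5718,-.2557]);print("deck xy",D@[np.cos(a),np.sin(a)],D@[-np.sin(a),np.cos(a)],o["force"],o["orientation"],o["tool_pos"])
t=snapshot("top");crop(t,"pics/t6.png",365,130,80,70,9);s=snapshot("scene");crop(s,"pics/s6.png",70,230,140,120,5)
E
```

```text
clock: 13.88
tool_pos: [0.5663, -0.2573, 0.0202]
orientation: [-180.0, 0.1, 4.9]
force: [-4.9, -0.6, -3.1]
opening: 0.0566
deck xy -0.005589162692752242 -0.001164111808433758 [-4.89933706 -0.60614401 -3.13427825] [-1.79969861e+02  9.54465754e-02  4.92209547e+00] [ 0.56633184 -0.25734108  0.0202433 ]
```

View pics/t6.png

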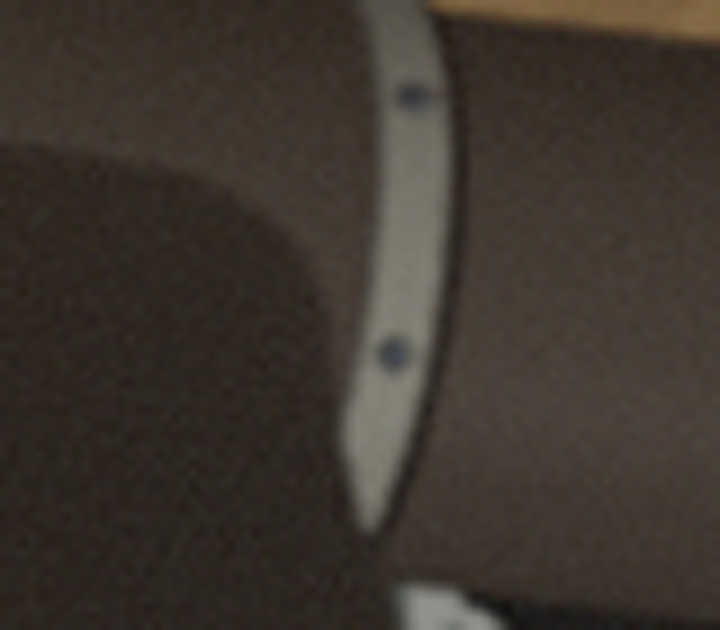

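View pics/s6.png

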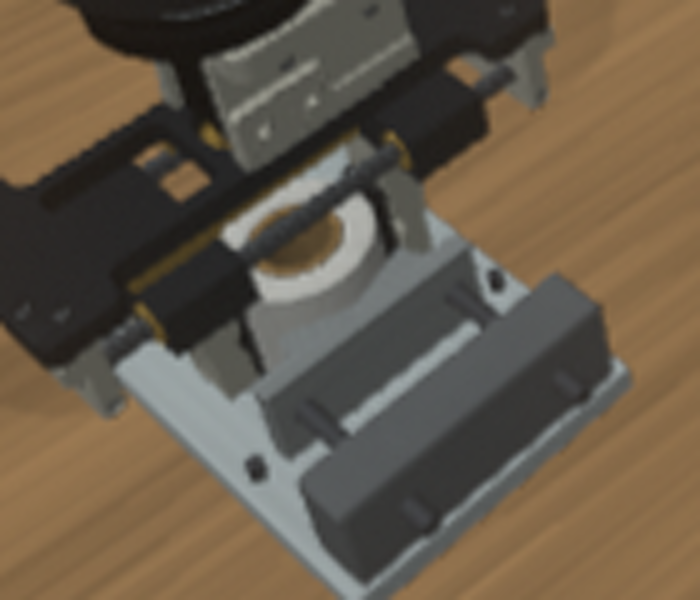

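Force fits the spring law (4.9 N at about 6 mm of travel). The roll is about 0.4 mm high, so I'll bring it down to light contact and press on.

```bash
python3 -m pendant '[[0,0,0.0002,0,0,0,-1],[0.001,0,0.0003,0,0,0,-1],[0.002,0,0.0003,0,0,0,-1],[0.003,0,0.0003,0,0,0,-1],[0.004,0,0.0003,0,0,0,-1],[0.004,0,0.0003,0,0,0,-1],[0.004,0,0.0003,0,0,0,-1]]'
cat > st.py <<'E'
from h import *
F=[]
o=ctrl.get_obs();a=np.radians(4.94);D=o["tool_pos"][:2]-np.array([.5718,-.2557]);print("deck xy",D@[np.cos(a),np.sin(a)],D@[-np.sin(a),np.cos(a)],o["force"],o["moment"],o["orientation"],o["tool_pos"][2])
E
python3 st.py
```

```text
clock: 14.85
tool_pos: [0.5699, -0.2571, 0.0201]
orientation: [-180.0, 0.1, 4.9]
force: [-7.2, 0.3, -1.5]
opening: 0.0563
deck xy -0.0020004429619761214 -0.0011838693302626778 [-7.17138714  0.27180654 -1.45544815] [-0.29632027  2.69028938 -0.0926928 ] [-1.79965465e+02  1.30333009e-01  4.91750268e+00] 0.020101172009331387
```

```bash
python3 -m pendant '[[0.0005,0,0.0002,0,0,0,-1],[0.001,0,0.0003,0,0,0,-1],[0.0015,0,0.0003,0,0,0,-1],[0.002,0,0.0003,0,0,0,-1],[0.002,0,0.0003,0,0,0,-1],[0.002,0,0.0003,0,0,0,-1]]'; python3 st.py
python3 - <<'E'
from h import *
s=snapshot("scene");crop(s,"pics/s7.png",110,260,90,75,8.5);o=ctrl.get_obs();w=snapshot("wrist");crop(w,"pics/w7.png",150,0,220,150,3.6)
# predicted pixel of plate top-back edge & ends for d=12mm using deck frame
a=np.radians(4.94);X=np.array([np.cos(a),np.sin(a)]);Y=np.array([-np.sin(a),np.cos(a)])
for d in (0,.010,.012,.014):
  for nm,x,y,z in(("backtop+",.0278+d,.043,.0495),("backtop-",.0278+d,-.043,.0495),("backbot-",.0278+d,-.043,.0135),("fronttop-",.0178+d,-.043,.0495)):
    p=w2px(s,[*(np.array([.5718,-.2557])+x*X+y*Y),z]);print(d,nm,((p-[110,260]+.5)*8.5-.5).round(0), "wr",((w2px(w,[*(np.array([.5718,-.2557])+x*X+y*Y),z],o)-[150,0]+.5)*3.6-.5).round(0))
for x,y,z in((.03,.052,.02),(.03,-.052,.02)):
    p=w2px(s,[*(np.array([.5718,-.2557])+x*X+y*Y),z]);print("stud",((p-[110,260]+.5)*8.5-.5).round(0))
E
```

```text
clock: 15.6
tool_pos: [0.5718, -0.2569, 0.02]
orientation: [-180.0, 0.1, 4.9]
force: [-7.9, -0.4, 1.2]
opening: 0.0563
deck xy -0.00015394406755224571 -0.0012047918807284823 [-7.94551467 -0.39117945  1.20158497] [-0.21346146  3.00635089 -0.04783245] [-1.79966897e+02  1.41526666e-01  4.91907167e+00] 0.019989061642023152
0 backtop+ [444. 145.] wr [-11. 720.]
0 backtop- [ 95. 409.] wr [770. 720.]
0 backbot- [136. 517.] wr [693. 645.]
0 fronttop- [ 66. 382.] wr [763. 805.]
0.01 backtop+ [474. 169.] wr [-19. 631.]
0.01 backtop- [125. 437.] wr [777. 631.]
0.01 backbot- [165. 544.] wr [697. 574.]
0.01 fronttop- [ 95. 409.] wr [770. 720.]
0.012 backtop+ [481. 173.] wr [-20. 613.]
0.012 backtop- [131. 443.] wr [778. 613.]
0.012 backbot- [171. 550.] wr [698. 559.]
0.012 fronttop- [101. 415.] wr [771. 702.]
0.014 backtop+ [487. 178.] wr [-22. 595.]
0.014 backtop- [137. 448.] wr [780. 595.]
0.014 backbot- [177. 556.] wr [699. 545.]
0.014 fronttop- [107. 420.] wr [772. 685.]
stud [506. 213.]
stud [ 97. 534.]
```

View pics/s7.png

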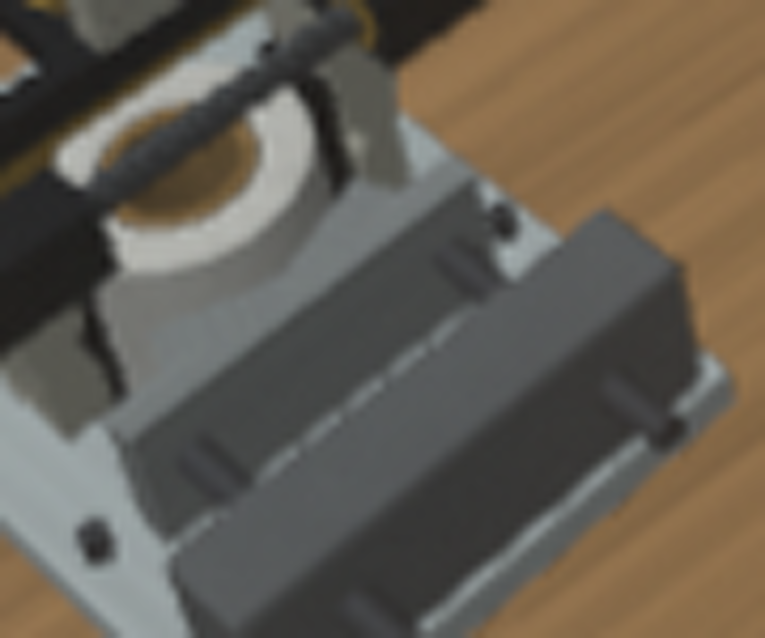

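View pics/w7.png

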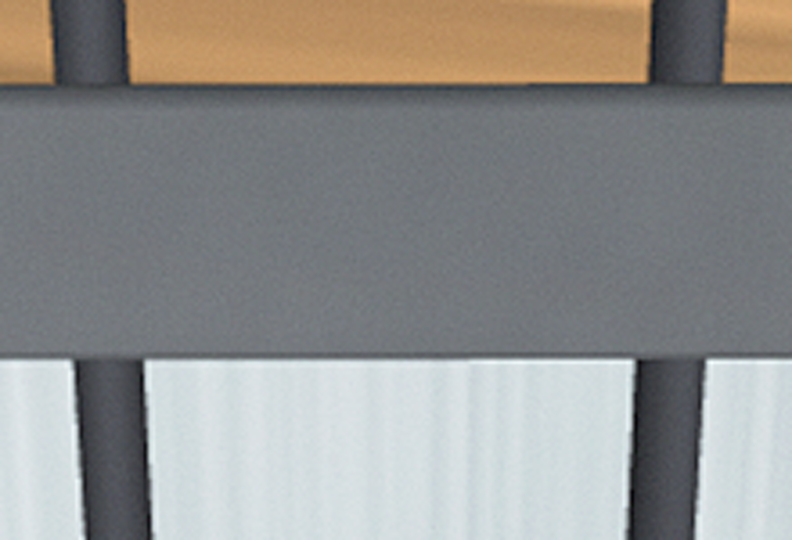

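Run:
```python
from h import *
a=cv2.imread("pics/scene0.png");crop({"image":a},"pics/s0c.png",110,260,90,75,8.5)
```

```text
(no output)
```

View pics/s0c.png

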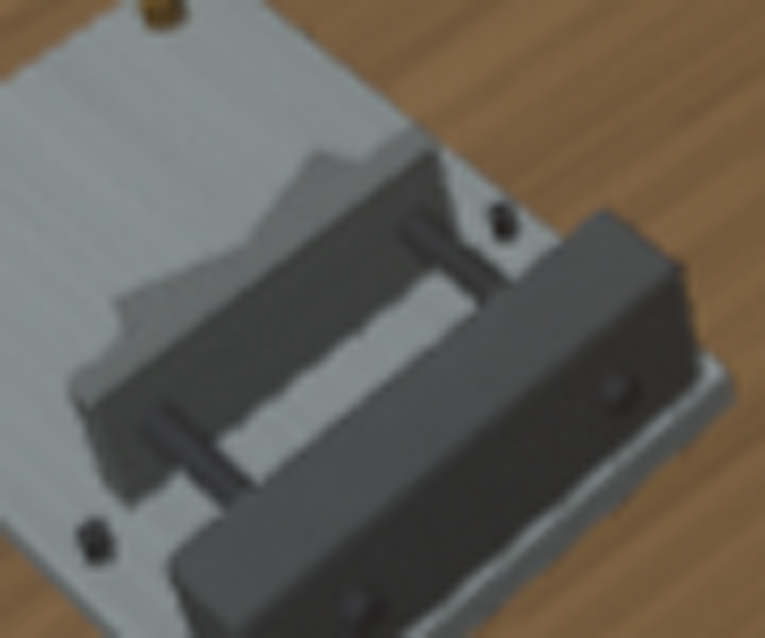

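Between rest and now, the fence's back corners moved about (38,35) px in the crop, where 12 mm should give (36,32). That puts travel at about 12 to 12.5 mm, and the 7.9 N push agrees. Now I hold.

```bash
for i in 1; do python3 -m pendant '[[0,0,0,0,0,0,-1],[0,0,0,0,0,0,-1],[0,0,0,0,0,0,-1],[0,0,0,0,0,0,-1],[0,0,0,0,0,0,-1],[0,0,0,0,0,0,-1],[0,0,0,0,0,0,-1],[0,0,0,0,0,0,-1]]'; python3 st.py; done
```

```text
clock: 16.7
tool_pos: [0.5718, -0.2569, 0.02]
orientation: [-180.0, 0.1, 4.9]
force: [-8.5, 0.2, 1.9]
opening: 0.0562
deck xy -0.0001464285836239797 -0.0011814957851434774 [-8.464504    0.24983258  1.91632571] [-0.15702465  2.96284551 -0.05986927] [-1.79967102e+02  1.40809395e-01  4.92110932e+00] 0.020003301130468738
```

```bash
for i in 1; do python3 -m pendant '[[0,0,0,0,0,0,-1],[0,0,0,0,0,0,-1],[0,0,0,0,0,0,-1],[0,0,0,0,0,0,-1],[0,0,0,0,0,0,-1],[0,0,0,0,0,0,-1],[0,0,0,0,0,0,-1],[0,0,0,0,0,0,-1],[0,0,0,0,0,0,-1],[0,0,0,0,0,0,-1],[0,0,0,0,0,0,-1],[0,0,0,0,0,0,-1]]'; python3 st.py; done
python3 - <<'E'
from h import *
s=snapshot("scene");cv2.imwrite("pics/s8.png",s["image"]);crop(s,"pics/s8c.png",110,260,90,75,8.5)
E
```

```text
clock: 18.2
tool_pos: [0.5718, -0.2569, 0.02]
orientation: [-180.0, 0.1, 4.9]
force: [-7.8, -0.3, 0.7]
opening: 0.0562
deck xy -0.0001442577537442022 -0.0011816436044044993 [-7.81930893 -0.27697856  0.69970492] [-0.24464027  2.96126831 -0.13551791] [-1.79967529e+02  1.40888648e-01  4.92424617e+00] 0.020009638271040634
```

View pics/s8.png

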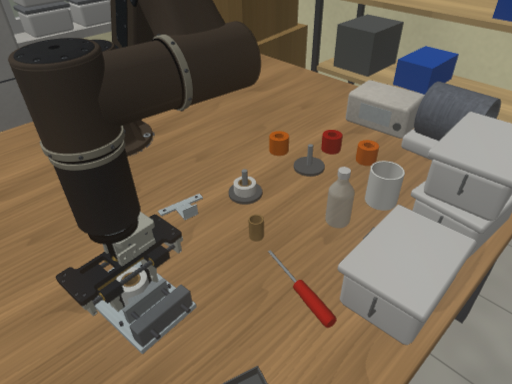

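View pics/s8c.png

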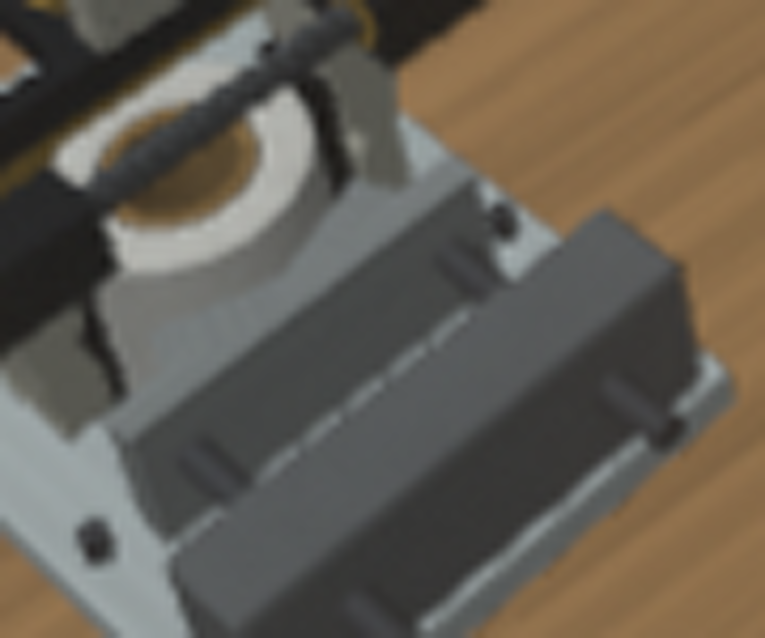

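The fence hasn't moved during the 2.6 s hold: its back corners are still at (130,446) and (476,183) in the crop. The roll is seated in the V and everything else is where it was, so I'm handing in.

```bash
python3 -c "
from plant import ctrl
print(ctrl.close_job())"; python3 st.py
```

```text
the job is handed in; nothing more can be done
None
the job is handed in; nothing more can be done
```

I lifted the wide roll off its post, stood it on the feed deck and pushed it into the V of the fence. I held the push for about 2.6 s and handed in at about 18.3 s, still gripping and pressing.

**Last checks:**
- **Force and pose:** The push read 7.8 to 8.5 N against the 8 N target, with noise of about 1 N. The pose stayed steady and the jaws were at 56 mm.
- **Fence travel:** The arm's pose gives about 11.9 mm and the scene pictures about 12 to 12.5 mm. An earlier wrist picture put the deck about 1.3 mm away from where the top and scene cameras put it, which would make it nearer 13 mm. That is within the 2 mm calibration, so I left it.
- **Roll on the deck:** The upward force was small but positive (+0.7 to +1.9 N), so it was resting lightly on the deck. It read about 0.2 mm higher than when it first touched down, with a tool tilt of 0.14°.
- **During the slide:** Downward force rose to about 15 N for a moment and lifted to about -3 N after I corrected it. The roll may have been about 0.4 mm off the deck briefly before I lowered it again.
- **Other things:** The last scene picture shows the bystanders where they were.

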